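Swing the slotted rail round its post to the green stop pin

ROBOT

A 6-joint arm with a two-finger parallel gripper is mounted at the origin on a cart in front of the work surface, level with it; the furniture and walls round the work are solid. World frame = base frame: x ahead of the robot, y to its left, z up, the work surface at z = 0. Lengths are in mm, angles in rad, forces in N, time in s.
With the tool pointing down it reaches from about 350 to 775 mm from the base axis. Payload 7.3 kg.
Tool frame: the origin (TCP) lies midway between the tips of the shut fingers; the grasp point (between the pads) lies 19 mm behind it; z points along the fingers, y is the line along which they close (so a half turn about z gives the same grasp; the last joint's range is limited). The gripper opens to 92 mm and grips with 3 to 60 N. Pads are 19 mm wide; open, the fingers measure 130 mm over their backs; the gripper's body (75 mm by 190 mm) begins 47 mm behind the grasp point.
Start: joints at [-1.314, 0.342, 1.524, -0, 1.275, -0.146], TCP at [205.821, -482.993, 226.741] pointing down, gripper open.
Joint ranges: [-2.53, 2.53], [-0.77, 2.02], [0.04, 2.7], [-1, 4.14], [0.28, 2.66], [-3.11, 3.11]. Speed limits (rad/s): [2.57, 2.57, 3.14, 3.14, 3.14, 3.14].

INTERFACE

Orientations are given as [roll, pitch, yaw] about the fixed x, y, z axes, in that order (R = Rz(yaw) Ry(pitch) Rx(roll)).
In Python, from plant import get_obs, capture, camera_model, close_job, search_frame, regions_of, pinpoint gives the robot as it stands. The module is installed in compiled form; this text tells all that it offers.
- The arm moves only by the shell command python3 -m pendant 'ROWS'. ROWS is JSON, one flat list of numbers, 7 for each row, row after row: the shift along the tool's x, y, z in units of 30 mm (1.0 is 30 mm), then the turn, a rotation vector about the tool's x, y, z in units of 4 degrees (1.0 is 4 degrees), then the closure, from -1 (fully open) to 1 (shut), so that 0 is half open. In form: [dx, dy, dz, wx, wy, wz, gripper, dx, dy, dz, wx, wy, wz, gripper, ...]. A call has 1 to 12 rows; each row shifts and turns the commanded pose from where the row before left it, along the tool's axes as they then stand; what a row does not reach is not made up. A row lasts 1/10 s, in which the tool goes at most 50 mm and 8.59 degrees, less where a joint would pass 70% of its speed; a pose out of reach is approached as far as the arm can. A call with a number of a shift or a turn outside -1 to 1 is refused whole. A call with a gripper value outside its range is refused whole. The fingers move at their own pace and stop on an object; the grip force is fixed at half the most. Time passes only in rows, so rows that do not move let the fingers close. It gives the time, the measured TCP pose, the force, the opening and the grip force at its end, in the units of the state.
- get_obs(): the state, without advancing time (a new reading comes with each control period).
- capture(name): name is "side" or "top" or "wrist"; returns the picture (480x640x3 uint8, red, green, blue); there is no depth.
- camera_model(name): a dict with "fov_y" (degrees; the focal length in pixels is half the picture's height over the tangent of half this angle, whatever the lens; pixels are square), "cx", "cy" (the principal point, pixels), "pose" (4x4, takes a point from camera to world coordinates). Camera axes: x right, y up, looking along -z (the intrinsics and any distortion apply to the point x, -y, -z); pixel columns grow to the right and rows downward; lengths in mm; the calibration is good to about 2 mm. A picture is of the moment at which its call begins: read the wrist's pose just before it. camera_model takes no time and is no camera call; for the wrist camera it gives the pose at the moment of the call.
- close_job(): hands the job in; it is judged then, once.
Trained networks look in the newest picture that a camera, given by its name, has taken for a name from the list of things; names that differ only in an ending like _2 or _b are one class to them, and where a whole thing is asked for, a point or a joint stands for the part that bears it (a point fixed in the world has none). Each returns a list of dicts, best first, with "score" (0 to 1); they miss things now and then, are a little off and sometimes report something else, mostly with a low value. They report only what shows in the picture. A call takes as long as a camera call.
- search_frame(camera, thing): "location" ([column, row] in pixels, amid what is visible of it).
- regions_of(camera, thing): "pixels" (480x640 bool, what is visible of it) and "location" ([column, row] in pixels, amid what is visible of it).
- pinpoint(camera, thing): "location" ([column, row] in pixels: a listed point, or the origin of a listed thing).
The state is a dict: "time": time; "joint_positions": joint angles; "dq": joint speeds; "tau": joint torques, N m; "tool_pos": TCP position; "tcp_rot": TCP orientation; "contact_force": force on the tool from outside, world axes, zero at the start; "moment": the same for the moment, N m; "grip_width": finger opening in mm; "finger_force": force on a finger pad.
Only numpy, scipy, OpenCV 4.12 (cv2) and the standard library are available. Lean on these libraries where they do the work, as an engineer would, in place of code of your own. Each camera call takes 0.05 s, during which the arm holds its last target. There are 200 camera calls.

TASK

The slotted aluminium rail on the round alignment plate must be set for the next measurement: keeping it flat on the plate with its slotted end on the steel post, swing it round the post until its side lies against the green stop pin, not the yellow one. Leave it there.

Things in the scene. Friction and masses are not known exactly. Their poses are not given: they have to be found in the camera images.
- rail: Loose aluminium rail, orange cap on its free end, 0.3 kg, 193 x 28 x 22 mm high, flat on the plate about midway between the pins. Origin: underside, in the slot, on the post's axis at the start; x runs to the free end (175 mm off), y across, z up. The slot, 16 mm wide, open at end, top and bottom, from 18 mm behind the origin to 9 mm ahead, straddles the post: the rail turns about it.
- post (a point): Foot of the bright steel post, 12 mm in diameter, that stands 38 mm up from the top of the fixed round dark plate (260 mm across, top 12 mm above the worktop) near the plate's far edge. The point is on the post's axis at the level of the plate's top.
- green_pin: Green stop pin fixed on the plate: shaft 12 mm in diameter, head 18 mm, 32 mm high in all. Origin on its axis at the level of the plate's top. It stands 160 mm from the post's axis. The rail's side meets the shaft when the pin's axis is 20 mm from the rail's centre line.
- yellow_pin: Yellow stop pin, like the green one and also fixed, 160 mm from the post on the other side of the rail, 206 mm from the green pin. Which of the two stands left and which right changes.

How it is judged (in metres and radians):
At the end, for the whole second after the job is handed in: The rail lies at rest, flat on the plate, its slot still on the post (origin within 18 mm of the post's axis), and its side is against the green pin or at most 12 mm short of it (pin's axis within 32 mm of the rail's centre line) (y of green_pin in the frame of rail between -0.032 and 0.032 m and x of green_pin in the frame of rail above 0.1 m and horizontal distance between rail and post below 0.018 m and angle between rail's own z axis and vertical below 0.1 rad and height (world z) of rail below 0.02 m and linear speed of rail below 0.01 m/s); the robot touches nothing.
It fails at once if the rail's slotted end comes off the post (more than 18 mm away) (horizontal distance between rail and post above 0.018 m).
It fails at once if the rail is lifted off the plate by 20 mm (height (world z) of rail above 0.032 m).
It also fails if it takes over 32 s, if anything falls off the work surface, if the arm or the gripper's body presses on something with over 40 N, if the wrist force passes 120 N, or if a joint passes its speed limit or range.

## Working session

There is one attempt and no reset: what is moved stays moved. The work goes in short steps, Python scripts to look and compute and a shell command to move; the robot and the scene stay as the last step left them, time stands still between calls to the robot, and variables do not carry over. Pictures are saved under pics/ and viewed, at most 10 in all, crops included, and the job is handed in when it is done.

```bash
mkdir -p pics; cat > h.py <<'E'
import numpy as np,cv2
from plant import *
def ray(cam,px,z):
    m=camera_model(cam);f=240/np.tan(np.radians(m["fov_y"]/2));P=np.array(m["pose"])
    d=P[:3,:3]@np.array([(px[0]-m["cx"])/f,-(px[1]-m["cy"])/f,-1]);o=P[:3,3]
    return o+d*(z-o[2])/d[2]
E
python3 - <<'E'
from h import *
print({k:v for k,v in camera_model("top").items()});print({k:v for k,v in camera_model("side").items()})
for c in ("top","side"):
    im=capture(c);cv2.imwrite(f"pics/{c}0.png",im[:,:,::-1])
    for t in ("rail","post","green_pin","yellow_pin"):
        for r in pinpoint(c,t)[:2]: print(c,t,np.round(r["location"],1),round(r["score"],2),np.round(ray(c,r["location"],12),1))
o=get_obs();print(o["time"],o["tool_pos"],o["tcp_rot"],o["grip_width"])
E
```

```text
{'fov_y': 47.16043105226994, 'cx': 318.21292591056323, 'cy': 242.27485799466157, 'pose': array([[-1.10725456e-02,  9.95577764e-01, -9.32861975e-02,
         4.49644908e+02],
       [-9.99662305e-01, -8.82787311e-03,  2.44406177e-02,
         3.39126853e+02],
       [ 2.35090168e-02,  9.35253151e-02,  9.95339310e-01,
         8.86056087e+02],
       [ 0.00000000e+00,  0.00000000e+00,  0.00000000e+00,
         1.00000000e+00]])}
{'fov_y': 45.36018565467368, 'cx': 327.1390572993166, 'cy': 247.58912137188676, 'pose': array([[-1.45177654e-01,  5.67744868e-01, -8.10301928e-01,
        -1.49902779e+02],
       [-9.89402988e-01, -8.14230678e-02,  1.20216517e-01,
         4.42158620e+02],
       [ 2.27504187e-03,  8.19167901e-01,  5.73549279e-01,
         5.32451165e+02],
       [ 0.00000000e+00,  0.00000000e+00,  0.00000000e+00,
         1.00000000e+00]])}
top rail [306.1 180.2] 0.78 [632.3 336.1  12. ]
top post [306.8 178.3] 0.76 [635.4 334.9  12. ]
top post [393.8 230. ] 0.72 [550.3 196.1  12. ]
top green_pin [270.  273.8] 0.4 [482.1 394.7  12. ]
top yellow_pin [392.5 232.7] 0.64 [545.9 198.2  12. ]
side rail [316.8 234.9] 0.68 [623.5 344.5  12. ]
side post [321.2 232.8] 0.94 [628.6 336.6  12. ]
side green_pin [299.9 294.6] 0.51 [476.1 388.   12. ]
side yellow_pin [302.2 294.8] 0.63 [475.2 384.9  12. ]
side yellow_pin [419.8 256.1] 0.47 [542.3 194.4  12. ]
0.5 [ 205.80546714 -482.96149312  226.71680074] [ 3.14157308e+00 -1.74062015e-05  4.02728645e-01] 91.83737997373599
```

```bash
python3 -c "
import cv2,numpy as np
a=cv2.imread('pics/top0.png');b=cv2.imread('pics/side0.png')
a=cv2.resize(a[130:330,200:460],(780,600)[0:2] and (400,308));b=cv2.resize(b[180:340,220:480],(400,246))
cv2.imwrite('pics/c0.png',np.vstack([cv2.resize(a,(700,338)) if 0 else a,b]))"
```

```text
(no output)
```

View pics/c0.png

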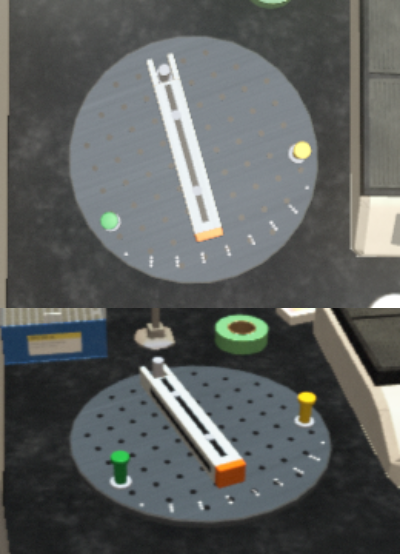

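View pics/side0.png

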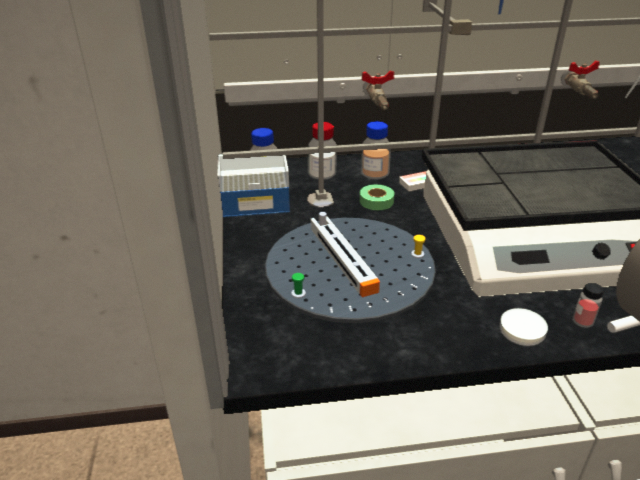

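The top view shows the post at about pixel (306,176), the green pin on the left near (272,274), the yellow pin on the right near (395,228) and the orange cap near (335,283). That makes green the +y side. The measured pin spacing of 205.6 mm agrees with the given 206 mm.

```bash
python3 - <<'E'
from h import *
capture("top");r=regions_of("top","rail")[0]
m=np.array(r["pixels"]).astype(np.uint8);c,s,a=cv2.minAreaRect(cv2.findNonZero(m))
b=cv2.boxPoints((c,s,a));W=np.array([ray("top",p,34)[:2] for p in b]);print(r["score"],np.round(W,1))
ys,xs=np.nonzero(m);P=np.array([ray("top",p,30)[:2] for p in zip(xs[::5],ys[::5])]);v=np.linalg.svd(P-P.mean(0),full_matrices=False)[2][0]
print(P.mean(0),np.degrees(np.arctan2(v[1],v[0])))
for t in("post","green_pin"):
  r=regions_of("top",t)[0];print(t,r["score"],ray("top",r["location"],50 if t=="post" else 44))
E
python3 -m pendant '[0,0,0,0,0,0,-1]'
```

```text
0.92 [[644.7 354.5]
 [652.7 325.7]
 [466.6 276.7]
 [459.1 305. ]]
[549.93614638 313.73409928] -165.10305259112013
post 0.67 [537.91638849 296.92338648  50.        ]
time: 0.8
tool_pos: [205.8, -483.0, 226.8]
tcp_rot: [3.141, 0.0, 0.403]
contact_force: [-0.3, 0.4, -0.5]
grip_width: 91.8
finger_force: 0.0Traceback (most recent call last):
  File "<stdin>", line 8, in <module>
IndexError: list index out of range
```

```bash
python3 -m pendant '[0.85,-0.83,0,0,0,0,-1,0.85,-0.83,0,0,0,0,-1,0.85,-0.83,0,0,0,0,-1,0.85,-0.83,0,0,0,0,-1,0.85,-0.83,0,0,0,0,-1,0.85,-0.83,0,0,0,0,-1,0.85,-0.83,0,0,0,0,-1,0.85,-0.83,0,0,0,0,-1,0.85,-0.83,0,0,0,0,-1,0.85,-0.83,0,0,0,0,-1,0.85,-0.83,0,0,0,0,-1,0.85,-0.83,0,0,0,0,-1]' && python3 -m pendant '[0.85,-0.83,0,0,0,0,-1,0.85,-0.83,0,0,0,0,-1,0.85,-0.83,0,0,0,0,-1,0.85,-0.83,0,0,0,0,-1,0.85,-0.83,0,0,0,0,-1,0.85,-0.83,0,0,0,0,-1,0.85,-0.83,0,0,0,0,-1,0.85,-0.83,0,0,0,0,-1,0.85,-0.83,0,0,0,0,-1,0.85,-0.83,0,0,0,0,-1,0.85,-0.83,0,0,0,0,-1,0.85,-0.83,0,0,0,0,-1]' && python3 -m pendant '[0,0,1,0,0,1,-1,0,0,1,0,0,1,-1,0,0,0,0,0,0,-1,0,0,0,0,0,0,-1]'
python3 - <<'E'
from h import *
im=capture("wrist");cv2.imwrite("pics/w1.png",im[:,:,::-1])
for t in ("rail","post","green_pin","yellow_pin"):
    for r in pinpoint("wrist",t)[:2]: print(t,np.round(r["location"],1),round(r["score"],2),np.round(ray("wrist",r["location"],12),1))
r=regions_of("wrist","rail")[0];m=np.array(r["pixels"]).astype(np.uint8);b=cv2.boxPoints(cv2.minAreaRect(cv2.findNonZero(m)))
print(r["score"],b,np.round([ray("wrist",p,34)[:2] for p in b],1))
E
```

```text
time: 2.0
tool_pos: [370.6, -86.8, 227.0]
tcp_rot: [3.141, -0.0, 0.403]
contact_force: [0.7, -0.2, 0.1]
grip_width: 92.0
finger_force: 0.0
time: 3.2
tool_pos: [534.9, 308.1, 226.6]
tcp_rot: [3.141, 0.0, 0.403]
contact_force: [1.7, -1.0, 0.2]
grip_width: 91.7
finger_force: 0.0
time: 3.6
tool_pos: [534.7, 306.6, 167.0]
tcp_rot: [3.141, 0.001, 0.265]
contact_force: [-0.0, -0.4, 0.2]
grip_width: 91.7
finger_force: 0.0
rail [313.6  88.8] 0.9 [635.3 337.8  12. ]
post [315.8  90.5] 0.81 [634.7 336.   12. ]
green_pin [205.7 257. ] 0.91 [486.9 390.5  12. ]
green_pin [318.5  88.9] 0.26 [636.1 334.3  12. ]
yellow_pin [457.2 240.1] 0.79 [554.1 195.5  12. ]
0.72 [[295.8612    58.039734]
 [337.33557   57.51474 ]
 [340.6565   319.86514 ]
 [299.18213  320.39014 ]] [[648.7 353.1]
 [656.1 326.6]
 [471.  271.5]
 [462.  303.6]]
```

View pics/w1.png

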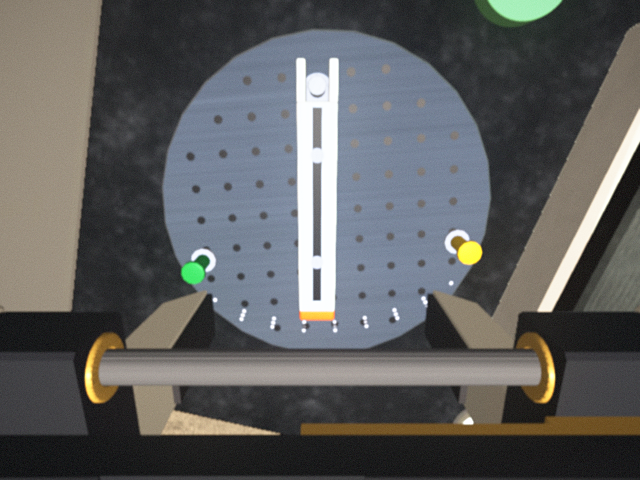

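The wrist view shows the rail between the fingers, with its centre line near column 317, green on the left at (204,260) and yellow on the right at (457,242). The tool is already centred on the rail, about 104 mm from the post. I'll descend, straddling the rail loosely.

```bash
python3 -m pendant '[0,0,1,0,0,0,-0.4,0,0,1,0,0,0,-0.4,0,0,1,0,0,0,-0.4,0,0,0.7,0,0,0,-0.4,0,0,0.7,0,0,0,-0.4,0,0,0.5,0,0,0,-0.4,0,0,0,0,0,0,0.2,0,0,0,0,0,0,0.2,0,0,0,0,0,0,0.2,0,0,0,0,0,0,0.2]'
python3 - <<'E'
import numpy as np
# arc about the post, each row turns yaw by -4deg*k
P=np.array([635,336]);t=np.array([534.7,306.6]);y=np.radians(15.5)
r=P-t;R=np.hypot(*r);a0=np.arctan2(r[1],r[0]);print(R,np.degrees(a0))
g=np.array([485.5,390.5])-P;print("green dir",np.degrees(np.arctan2(-g[1],-g[0])),np.hypot(*g))
# per-row shift in tool axes for 2deg yaw step (shift applied in pre-turn frame)
for d in(2,3,4):
  s=np.radians(d);print(d,"dx",R*(1-np.cos(s))/30,"dy",-R*np.sin(s)/30)
E
```

```text
time: 4.9
tool_pos: [535.3, 307.0, 21.0]
tcp_rot: [-3.141, -0.002, 0.263]
contact_force: [0.6, 0.3, 0.4]
grip_width: 38.8
finger_force: 0.0
104.52009376191732 16.336949870335
green dir -20.02925076388014 159.12416535523445
2 dx 0.0021223605693779205 dy -0.1215899555863042
3 dx 0.004774705198313066 dy -0.18233863512106974
4 dx 0.008486856508083099 dy -0.24303177254122335
```

```bash
python3 -m pendant '[0,0,0,0,0,0,0.3,0.003,-0.15,0,0,0,0.62,0.3,0.003,-0.15,0,0,0,0.62,0.3,0.003,-0.15,0,0,0,0.62,0.3,0.003,-0.15,0,0,0,0.62,0.3,0.003,-0.15,0,0,0,0.62,0.3,0.003,-0.15,0,0,0,0.62,0.3,0.003,-0.15,0,0,0,0.62,0.3,0.003,-0.15,0,0,0,0.62,0.3,0.003,-0.15,0,0,0,0.62,0.3,0.003,-0.15,0,0,0,0.62,0.3,0,0,0,0,0,0,0.3]'
cat > m.py <<'E'
from h import *
import sys
o=get_obs();print(o["time"],o["tool_pos"],o["contact_force"])
im=capture("wrist");cv2.imwrite(f"pics/{sys.argv[1]}.png",im[:,:,::-1])
for t in ("rail","post","green_pin"):
    for r in pinpoint("wrist",t)[:1]: print(t,np.round(r["location"],1),round(r["score"],2),np.round(ray("wrist",r["location"],12),1))
E
python3 m.py w2;python3 - <<'E'
from h import *
im=capture("top");cv2.imwrite("pics/t2.png",cv2.resize(im[130:330,200:460,::-1],(520,400)))
E
```

```text
time: 6.1
tool_pos: [532.6, 351.5, 20.1]
tcp_rot: [-3.141, -0.001, -0.17]
contact_force: [-0.2, 0.2, -0.4]
grip_width: 31.9
finger_force: 0.0
6.1 [532.60210673 351.53909951  20.06473956] [-0.21905883  0.16133873 -0.41032201]
post [318.8  66.2] 0.56 [632.1 334.9  12. ]
green_pin [259.3 412.8] 0.88 [482.1 390.3  12. ]
```

View pics/w2.png

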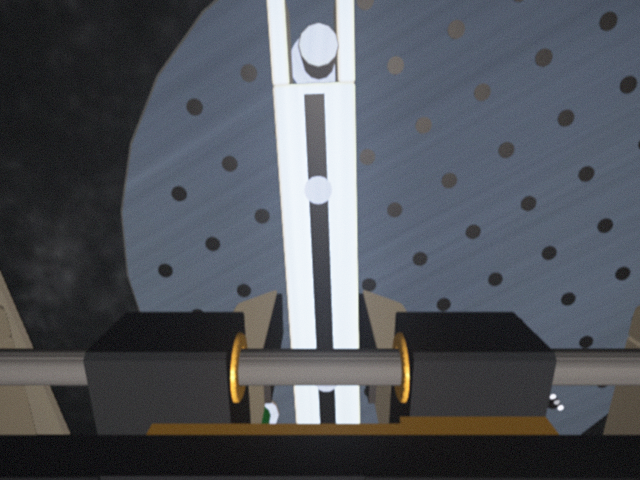

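View pics/t2.png

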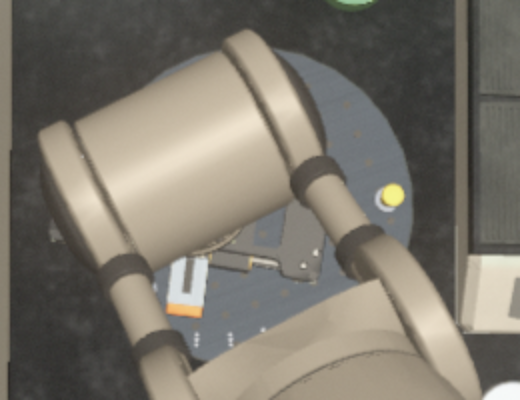

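The rail follows, with the post still in the slot at (318,45), and the green pin's foot shows just left of the rail near (268,413). About 5° remains.

```bash
python3 -m pendant '[0,-0.06,0,0,0,0.25,0.3,0,-0.06,0,0,0,0.25,0.3,0,-0.06,0,0,0,0.25,0.3,0,-0.06,0,0,0,0.25,0.3,0,0,0,0,0,0,0.3,0,0,0,0,0,0,0.3]'; python3 m.py w3
```

```text
time: 6.95
tool_pos: [533.9, 358.6, 19.7]
tcp_rot: [-3.141, -0.0, -0.239]
contact_force: [0.4, -0.6, 0.5]
grip_width: 32.1
finger_force: 0.3
6.95 [533.86451265 358.61210702  19.68460522] [ 0.43646922 -0.5617246   0.46410221]
post [318.9  63. ] 0.7 [633.2 335.   12. ]
green_pin [282.1 414. ] 0.97 [483.1 390.5  12. ]
```

View pics/w3.png

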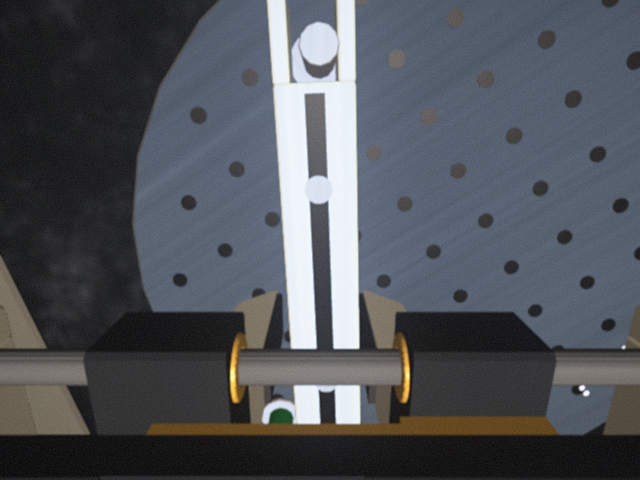

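The shaft at (282,414) is now only a few mm from the rail's edge at (296,415). I'll nudge it a little more.

```bash
python3 -m pendant '[0,-0.03,0,0,0,0.1,0.3,0,-0.03,0,0,0,0.1,0.3,0,-0.03,0,0,0,0.1,0.3,0,0,0,0,0,0,0.3,0,0,0,0,0,0,0.3]'
```

```text
time: 7.65
tool_pos: [534.4, 360.5, 19.6]
tcp_rot: [3.141, 0.0, -0.26]
contact_force: [0.0, -4.6, 1.9]
grip_width: 32.1
finger_force: 2.3
```

A 4.6 N reaction shows the rail is against the pin. I'll centre, open and rise.

```bash
python3 -m pendant '[0,0.06,0,0,0,0,0.3,0,0,0,0,0,0,0,0,0,0,0,0,0,-0.3,0,0,0,0,0,0,-0.3,0,0,0,0,0,0,-0.3,0,0,-0.3,0,0,0,-0.3,0,0,-0.7,0,0,0,-0.3,0,0,-1,0,0,0,-0.3,0,0,-1,0,0,0,-0.3,0,0,-1,0,0,0,-0.3,0,0,-1,0,0,0,-0.3,0,0,0,0,0,0,-0.3]'; python3 m.py w4
python3 - <<'E'
from h import *
r=regions_of("wrist","rail")[0];m=np.array(r["pixels"]).astype(np.uint8);b=cv2.boxPoints(cv2.minAreaRect(cv2.findNonZero(m)))
print(r["score"],np.round([ray("wrist",p,34)[:2] for p in b],1))
E
```

```text
time: 8.85
tool_pos: [536.2, 360.4, 175.6]
tcp_rot: [-3.135, -0.007, -0.26]
contact_force: [1.4, -0.1, 0.2]
grip_width: 60.0
finger_force: 0.0
8.85 [536.18308936 360.44161501 175.64568488] [ 1.35103159 -0.07670423  0.18075503]
rail [317.9  94.3] 0.59 [631.7 335.2  12. ]
post [320.9  95.3] 0.72 [629.5 332.7  12. ]
green_pin [305.3 291.6] 0.76 [481.6 385.4  12. ]
0.94 [[649.5 343.8]
 [643.8 317.8]
 [460.5 354. ]
 [467.1 385.4]]
```

View pics/w4.png

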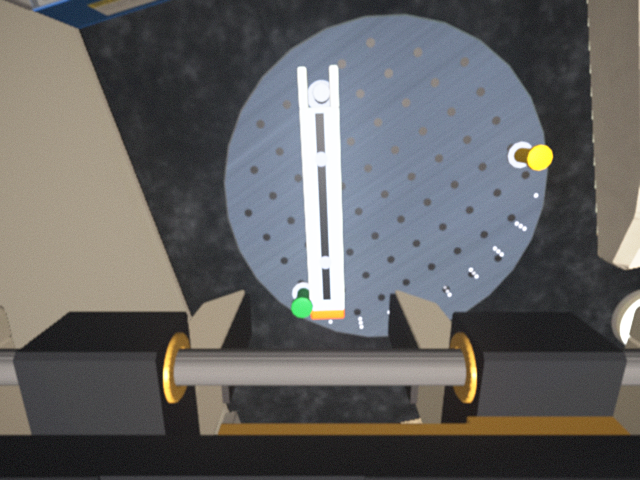

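The wrist view shows the rail's side against the green pin at (302,297) and the post in the slot at (320,93). The gripper is clear.

```bash
python3 -c "
from plant import close_job;print(close_job())"
```

```text
the job is handed in; nothing more can be done
None
```

The rail is flat on the plate, its slot still on the post and its side against the green pin (pin axis measured about 21 mm from the rail's centre line); I let go, moved the gripper clear and handed the job in at about 9 s, with no verdict returned.

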